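# Pull-test the new hook on the spice rack

### The job

The steel hook on the front of the spice rack has just been screwed in and must be proved before anything is hung on it: take the pull gauge by its grey ribbed handle, lower its eye over the hook's upright prong with the gauge pointing straight at the rack, then draw it level and straight out from the rack until the wide band on its rod stands at the mouth of the sleeve, never going past the thin band that follows it. Keep it at that pull for three seconds, and finish like that, still gripping the gauge and pulling with the wide band at the mouth. Leave the mug, the salt shaker and the screwdriver where they are.

Things in the scene. Friction and masses are not known exactly. Their poses are not given: they have to be found in the camera images.
- gauge: pull gauge (spring balance), lying flat, 0.19 kg. Origin: underside, below the middle of the grey ribbed handle; x runs from handle to eye, z up. Handle waist x -22 to +22 mm, 24 wide, 24 high, mid-height z 13; bounded by a grey end block (x -42 to -22) and an aluminium sleeve (x +22 to +54), both 30 wide, 26 high. The metal rod leaves the sleeve's mouth at x +56 and ends in a flat round eye
- gauge_rod (a joint): how far the rod is drawn out of the sleeve, 0 (home) to 0.050 m (stop). A spring pulls it home: 333 N/m, no preload (10 N at the wide band). Black bands on the 12 mm thick rod reach the sleeve's mouth in turn: thin at 0.010, thin at 0.020, wide (4 mm) at 0.030, thin at 0.040; all are hidden inside at 0
- eye (a point): centre of the eye on the rod's end: ring of 5 mm wire, hole 26 mm across, 36 mm over all, lying flat (hole along the gauge's z). With the rod home it is at x 83.5, y 0, z 13 mm in the gauge's frame; it moves along x with the rod
- hook: square screw hook of 7 mm round steel, fixed in the front board of the rack; origin where the shank leaves the board; its x points into the board, z up. The shank runs 42 mm out from the board (along -x), then a straight prong turns up; the prong's top is 33.5 mm above the shank's axis
- prong_tip (a point): top of the hook's upright prong, 42 mm out from the board and 33.5 mm above the shank's axis
- rack: oak spice rack with jars, fixed to the worktop, 280 mm wide, 76 mm deep, 205 mm high (jars to 270 mm). Origin: centre of its underside; x points away from the robot side (its front board faces -x), z up. The front of the board is 36 mm in front of the origin, 104 to 150 mm above the worktop
- mug: bystander: two-tone mug, 78 mm across, 92 mm high, handle to its own -y, origin under it, loose
- salt_shaker: bystander: small glass salt shaker with a domed metal top, 44 mm across, 90 mm high, origin under its middle, loose
- screwdriver: bystander: screwdriver with a wooden handle lying on the worktop, along its x, loose
Not all that is in view belongs to the job. What is shaped like the gauge but blue or pink is not meant.

How it is judged (in metres and radians):
On the way, in this order (a step that is already met when the one before it is completed fails the run):
1. the eye is over the prong, well down on it, the gauge pointing straight at the rack, the rod not yet drawn (horizontal distance between eye and prong_tip below 0.014 m and z of eye in the frame of prong_tip between -0.036 and -0.006 m and value of joint gauge_rod below 0.012 m and angle between the x axis of gauge and the x axis of hook, either way round below 0.26 rad), for 0.2 s.
2. pulled to the wide band and kept there for 2.5 s (horizontal distance between eye and prong_tip below 0.014 m and value of joint gauge_rod between 0.0255 and 0.0345 m and angle between the x axis of gauge and the x axis of hook, either way round below 0.26 rad), for 2.5 s.
At the end, for the whole second after the job is handed in: The eye is round the prong (centres within 14 mm, 6 mm or more below its top), the rod at the wide band (30 mm, within 4.5 mm), over 6 N on the hook, the fingers gripping the handle (within 35 mm of its middle) clear of the worktop, the gauge straight and level to the rack within 15 degrees, still (all of step 2 and z of eye in the frame of prong_tip between -0.036 and -0.006 m and contact force between gauge and hook above 6 N and contact force between the fingers and gauge above 3 N and height (world z) of gauge above 0.05 m and linear speed of gauge below 0.02 m/s and x of the grasp point in the frame of gauge between -0.035 and 0.035 m); the arm keeps its last pose, push and grip.
It fails at once if the rod was drawn past the thin band that follows the wide one (value of joint gauge_rod above 0.044 m).
It fails at once if the mug was moved (distance of mug from where it was at the start of the episode above 0.03 m).
It fails at once if the salt shaker was moved (distance of salt_shaker from where it was at the start of the episode above 0.03 m).
It fails at once if the screwdriver was moved (distance of screwdriver from where it was at the start of the episode above 0.03 m).
It also fails if it takes over 50 s, if anything falls off the work surface, if the arm or the gripper's body presses on something with over 40 N, if the wrist force passes 120 N, or if a joint passes its speed limit or range.

### The arm

A 6-joint arm with a two-finger parallel gripper is mounted at the origin on a cart in front of the work surface, level with it; the furniture and walls round the work are solid. World frame = base frame: x ahead of the robot, y to its left, z up, the work surface at z = 0. Lengths are in mm, angles in rad, forces in N, time in s.
With the tool pointing down it reaches from about 275 to 1000 mm from the base axis. Payload 8.4 kg.
Tool frame: the origin (TCP) lies between the finger pads; the fingertips stand 22 mm ahead of it and the grasp point (between the pads) lies 3 mm ahead of it (r.nose_length is the z of the fingertips in the tool frame, in mm); z points along the fingers, y is the line along which they close (so a half turn about z gives the same grasp; the last joint's range is limited). The gripper opens to 85 mm and grips with 20 to 120 N. Pads are 22 mm wide; open, the fingers measure 114 mm over their backs; the gripper's body (76 mm by 85 mm) begins 54 mm behind the grasp point. The pads swing forward as they close: fully open they stand 13 mm farther back than shut.
Start: joints at [-1.121, 0.353, 1.633, -0, 1.155, -0.002], TCP at [272.865, -562.292, 253.281] pointing down, gripper open.
Joint ranges: [-2.63, 2.63], [-0.92, 2.1], [0.06, 2.66], [-1.3, 4.44], [0, 2.69], [-3.02, 3.02]. Speed limits (rad/s): [2.22, 2.22, 2.79, 3.14, 3.14, 3.14].

### API

Orientations are given as [roll, pitch, yaw] about the fixed x, y, z axes, in that order (R = Rz(yaw) Ry(pitch) Rx(roll)).
In Python, from rig import r, cams gives the robot as it stands.
- The arm moves only by the shell command python3 -m handwheel 'ROWS' [FORCE]. ROWS is a JSON object whose key "segments" holds a list of rows, 1 to 5 of them, each of 7 numbers: a rotation vector rx, ry, rz in rad, then dx, dy, dz in mm, then the opening from 0.0 (shut) to 1.0 (fully open); each row shifts and turns the commanded pose from where the row before left it, along the tool's axes as they then stand; what a row does not reach is not made up. A row lasts 1/12 s, in which the tool goes at most 41.7 mm and 0.125 rad, less where a joint would pass 70% of its speed; a pose out of reach is approached as far as the arm can. The fingers move at their own pace and stop on an object; FORCE is the grip in N (left out, the last holds). Time passes only in rows, so rows that do not move let the fingers close. It prints the time, the measured TCP pose, the force, the opening and the grip force at its end. Input that does not fit is refused with a message, and nothing moves.
- r.sense(): the state, without advancing time (a new reading comes with each control period).
- cams.grab_frame(name): name is "side" or "top"; returns the picture (400x640x3 uint8, red, green, blue); there is no depth.
- cams.camera_params(name): a dict with "fx", "fy", "cx", "cy" (pixels), "dist_coeffs" ([k1, k2, p1, p2, k3] as OpenCV has them; the pictures are not rectified), "rvec" (rotation vector, rad) and "tvec" (3), from world to camera coordinates, as OpenCV has them. Camera axes: x right, y down, z forward; pixel columns grow to the right and rows downward; lengths in mm; the calibration is good to about 2 mm. A picture is of the moment at which its call begins. camera_params takes no time and is no camera call.
- r.sign_off(): hands the job in; it is judged then, once.
The state is a dict: "clock": time; "qpos": joint angles; "qvel": joint speeds; "joint_efforts": joint torques, N m; "eef_pos": TCP position; "tcp_rot": TCP orientation; "contact_force": force on the tool from outside, world axes, zero at the start; "wrist_torque": the same for the moment, N m; "opening": opening from 0.0 (shut) to 1.0 (fully open); "grasp_force": force on a finger pad.
Only numpy, scipy, OpenCV 4.12 (cv2) and the standard library are available. Lean on these libraries where they do the work, as an engineer would, in place of code of your own. Each camera call takes 0.05 s, during which the arm holds its last target. There are 200 camera calls.

## Working session

There is one attempt and no reset: what is moved stays moved. The work goes in short steps, Python scripts to look and compute and a shell command to move; the robot and the scene stay as the last step left them, time stands still between calls to the robot, and variables do not carry over. Pictures are saved under pics/ and viewed, at most 10 in all, crops included, and the job is handed in when it is done.

```bash
mkdir -p pics; ls
python3 - <<'E'
from rig import r, cams
import cv2
for n in("side","top"):
    cv2.imwrite(f"pics/{n}0.png",cams.grab_frame(n)[:,:,::-1])
    print(n,cams.camera_params(n))
print(r.sense())
E
```

```text
pics
side {'fx': 412.53637934830465, 'fy': 412.53637934830465, 'cx': 323.80956822830433, 'cy': 204.83500615050838, 'dist_coeffs': array([-0.02534667,  0.        ,  0.        ,  0.        ,  0.        ]), 'rvec': array([ 0.18651471, -2.73271012,  1.3795123 ]), 'tvec': array([ 513.4174851 ,  144.59909122, 1073.06980952])}
top {'fx': 388.7667125891103, 'fy': 388.7667125891103, 'cx': 312.5512957457767, 'cy': 204.41239311457397, 'dist_coeffs': array([0.02688669, 0.        , 0.        , 0.        , 0.        ]), 'rvec': array([ 2.15495284, -2.1221284 ,  0.17497203]), 'tvec': array([ -12.23082173,  532.65430723, 1073.86051007])}
{'clock': 0.1, 'qpos': array([-1.12143060e+00,  3.53592988e-01,  1.63406280e+00,  7.49625819e-06,
        1.15520595e+00, -2.42007058e-03]), 'qvel': array([-0.00037717, -0.00249796, -0.00280088, -0.00079981, -0.00116537,
       -0.00092365]), 'joint_efforts': array([ 9.56224867e-04, -6.06359625e+01, -3.42816567e+01,  5.87864929e-05,
        3.87545937e-03,  8.33078093e-05]), 'eef_pos': array([ 272.67311819, -561.93344984,  252.62663381]), 'tcp_rot': array([-3.14032359e+00, -9.92557052e-06,  4.51782760e-01]), 'contact_force': array([ 0.2926355 ,  0.30263849, -0.32296284]), 'wrist_torque': array([0.00722534, 0.01118266, 0.03194251]), 'grasp_force': 0.0, 'opening': 1.000392379339893}
```

View pics/side0.png

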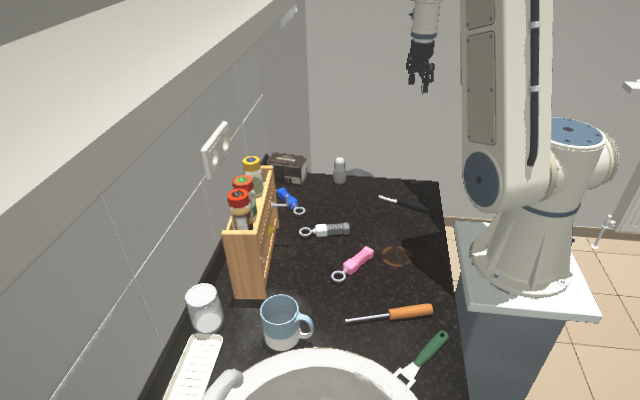

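View pics/top0.png

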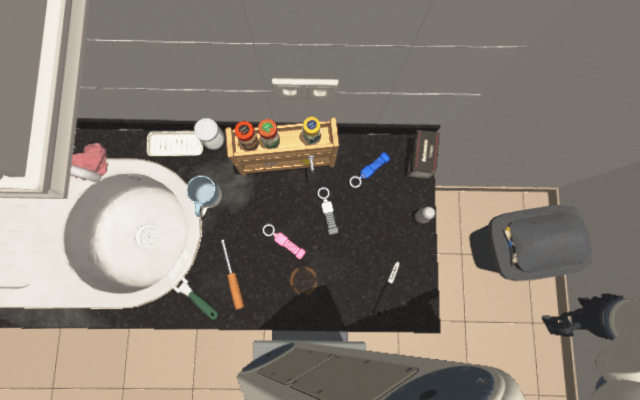

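Candidates for the gauge: grey/ribbed with aluminium sleeve at top (329,213) / side (325,230); the blue one at top (371,170) / side (290,203); the pink one at top (285,241) / side (353,263). The grey one fits the description. I'll check it in close crops, along with the hook near top (310,165) / side (275,205).

Run:
```python
import cv2
a=cv2.imread("pics/top0.png")[140:245,265:385]; b=cv2.imread("pics/side0.png")[170:275,240:360]
f=lambda i:cv2.resize(i,None,fx=5.5,fy=5.5,interpolation=cv2.INTER_CUBIC)
cv2.imwrite("pics/ctop.png",f(a)); cv2.imwrite("pics/cside.png",f(b))
```

```text
(no output)
```

View pics/ctop.png

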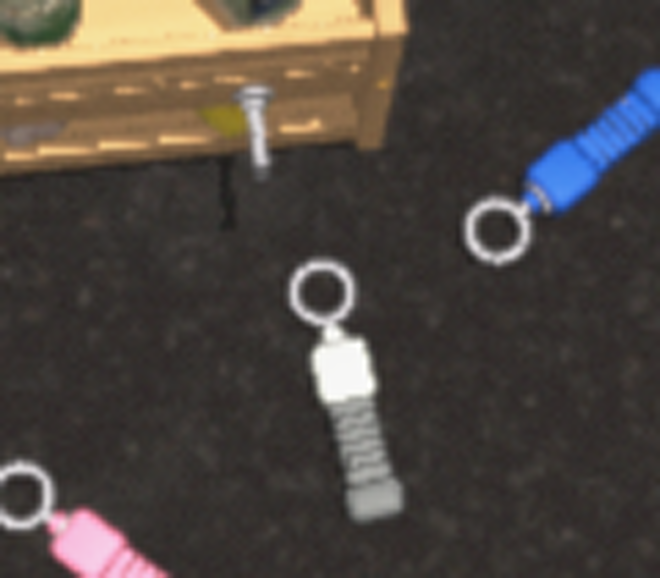

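View pics/cside.png

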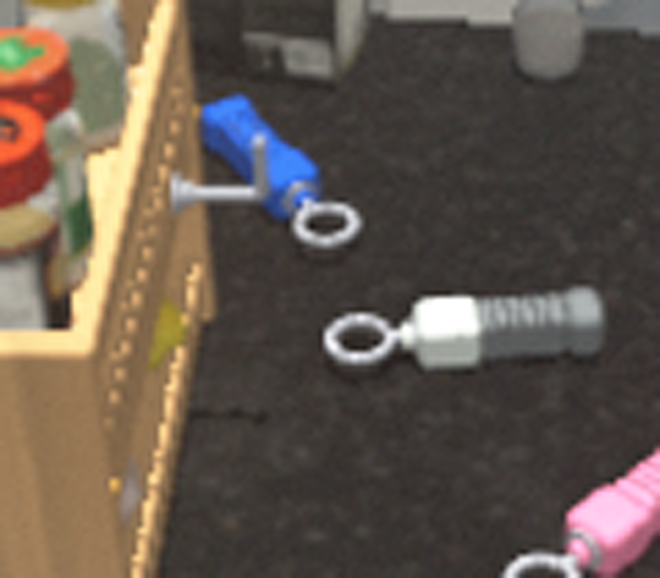

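Crops confirm the grey gauge: eye at top crop (322,292), side crop (359,338); handle middle top crop (361,440), side (527,327). Hook: prong tip in side crop (259,136), bend (263,190), shank at plate (185,190); in top crop bend (262,175), plate (255,95).

```bash
cat > h.py <<'E'
import numpy as np, cv2
from rig import cams
C={n:cams.camera_params(n) for n in("side","top")}
def ray(n,px):
    c=C[n];K=np.array([[c['fx'],0,c['cx']],[0,c['fy'],c['cy']],[0,0,1]])
    u=cv2.undistortPoints(np.array([[px]],float),K,c['dist_coeffs'])[0,0]
    R=cv2.Rodrigues(c['rvec'])[0]; d=R.T@np.array([*u,1]); return -R.T@c['tvec'],d/np.linalg.norm(d)
def tri(t,s):
    o1,d1=ray("top",t);o2,d2=ray("side",s)
    k=np.linalg.lstsq(np.c_[d1,-d2],o2-o1,rcond=None)[0]
    a,b=o1+k[0]*d1,o2+k[1]*d2
    return (a+b)/2,np.linalg.norm(a-b)
def atz(n,px,z):
    o,d=ray(n,px);return o+d*(z-o[2])/d[2]
def proj(n,P):
    c=C[n];K=np.array([[c['fx'],0,c['cx']],[0,c['fy'],c['cy']],[0,0,1]])
    return cv2.projectPoints(np.array(P,float).reshape(-1,1,3),c['rvec'],c['tvec'],K,c['dist_coeffs'])[0][:,0]
E
cat > m.py <<'E'
from h import *
np.set_printoptions(precision=1,suppress=True)
T=lambda u,v:((u+.5)/5.5-.5+265,(v+.5)/5.5-.5+140)
S=lambda u,v:((u+.5)/5.5-.5+240,(v+.5)/5.5-.5+170)
for n,t,s in [("eye",(322,292),(359,338)),("handle",(361,440),(527,327)),("bend",(262,175),(263,190)),("tip",(262,171),(259,136)),("plate",(255,95),(185,190))]:
    print(n,*tri(T(*t),S(*s)))
print("endblk",atz("top",T(376,500),26),"sleeve mid",atz("top",T(343,368),26),"eye",atz("top",T(322,292),13), atz("side",S(359,338),13))
# rack front lower edge & board
print("rack edge L/R",atz("top",(233,171),0),atz("top",(336,166),0))
E
python3 m.py
```

```text
eye [576.  -35.    8.2] 3.392405213068878
handle [493.8 -56.9   6.7] 0.7320638013997145
bend [611.7  -1.6 123.5] 3.3455520046428275
tip [608.7  -1.4 154.4] 8.878506271811382
plate [650.4   2.3 123.3] 0.16340456031018596
endblk [460.2 -64.1  26. ] sleeve mid [530.  -46.1  26. ] eye [573.4 -34.9  13. ] [576.6 -29.7  13. ]
rack edge L/R [638.2 237.7  -0. ] [658.9 -73.4   0. ]
```

```bash
python3 -m handwheel '{"segments": [[0, 0, 0.1, 0, 0, 0, 1], [0, 0, 0.1, 0, 0, 0, 1], [0, 0, 0, 24, -31, 0, 1], [0, 0, 0, 24, -31, 0, 1], [0, 0, 0, 24, -31, 0, 1]]}' 100; python3 -m handwheel '{"segments": [[0, 0, 0, 24, -31, 0, 1], [0, 0, 0, 24, -31, 0, 1], [0, 0, 0, 24, -31, 0, 1], [0, 0, 0, 24, -31, 0, 1], [0, 0, 0, 24, -31, 0, 1]]}';python3 -m handwheel '{"segments": [[0, 0, 0, 24, -31, 0, 1], [0, 0, 0, 24, -31, 0, 1], [0, 0, 0, 24, -31, 0, 1], [0, 0, 0, 24, -31, 0, 1], [0, 0, 0, 24, -31, 20, 1]]}'
cat > fit.py <<'E'
from h import *
from scipy.optimize import least_squares
np.set_printoptions(precision=3,suppress=True)
T=lambda u,v:((u+.5)/5.5-.5+265,(v+.5)/5.5-.5+140)
S=lambda u,v:((u+.5)/5.5-.5+240,(v+.5)/5.5-.5+170)
def rz(a):return np.array([[np.cos(a),-np.sin(a),0],[np.sin(a),np.cos(a),0],[0,0,1]])
def fit(name,obs,p0):
    f=lambda p:np.concatenate([proj(n,rz(p[3])@np.array(m)+p[:3])[0]-q for n,m,q in obs])
    s=least_squares(f,p0);print(name,s.x,"res",s.fun);return s.x
fit("gauge",[("top",(83.5,0,13),T(322,292)),("top",(-32,0,26),T(376,497)),("top",(38,0,26),T(343,368)),("side",(83.5,0,13),S(359,338)),("top",(0,0,25),T(361,440))],[493,-55,0,.25])
p=fit("hook",[("top",(-42,0,-3),T(262,177)),("side",(-42,0,33.5),S(259,136)),("side",(-42,0,0),S(263,190)),("side",(-2,0,0),S(185,190)),("top",(-2,0,0),T(255,95))],[651,2,123,.08])
print("tip",rz(p[3])@[-42,0,33.5]+p[:3])
E
python3 fit.py
```

```text
clock: 0.52
eef_pos: [319.3, -453.0, 252.6]
tcp_rot: [-3.141, 0.0, 0.25]
contact_force: [1.0, -0.4, -0.4]
opening: 0.996
grasp_force: 0.0
clock: 0.93
eef_pos: [397.2, -272.4, 253.2]
tcp_rot: [-3.141, 0.0, 0.251]
contact_force: [0.7, -0.7, 0.2]
opening: 1.0
grasp_force: 0.0
clock: 1.35
eef_pos: [476.1, -94.5, 236.9]
tcp_rot: [3.139, -0.005, 0.252]
contact_force: [1.2, -1.6, 0.8]
opening: 1.005
grasp_force: 0.0
gauge [494.045 -56.001  -4.849   0.252] res [ 0.049 -0.198 -0.129 -0.279  0.073 -0.018  0.992  0.11  -0.083 -0.532]
hook [653.436   2.276 122.739   0.088] res [-0.111 -0.622  0.552 -0.291  0.652  0.433 -0.376  0.087  0.095 -0.278]
tip [611.599  -1.416 156.239]
```

```bash
python3 -m handwheel '{"segments": [[0, 0, 0, 28, -32, 0, 1], [0, 0, 0, 0, 0, 40, 1], [0, 0, 0, 0, 0, 40, 1], [0, 0, 0, 0, 0, 40, 1], [0, 0, 0, 0, 0, 0, 1]]}'
python3 - <<'E'
from rig import r,cams
import cv2
print(r.nose_length)
a=cams.grab_frame("top")[140:245,265:385]; b=cams.grab_frame("side")[130:270,250:430]
f=lambda i,h:cv2.resize(i,(int(i.shape[1]*h/i.shape[0]),h),interpolation=cv2.INTER_CUBIC)
import numpy as np
cv2.imwrite("pics/g1.png",np.hstack([f(a,330),f(b,330)])[:,:,::-1])
E
```

```text
clock: 1.77
eef_pos: [487.8, -57.9, 108.0]
tcp_rot: [-3.137, 0.011, 0.253]
contact_force: [-2.1, 0.9, -1.9]
opening: 1.004
grasp_force: 0.0
22.0
```

View pics/g1.png

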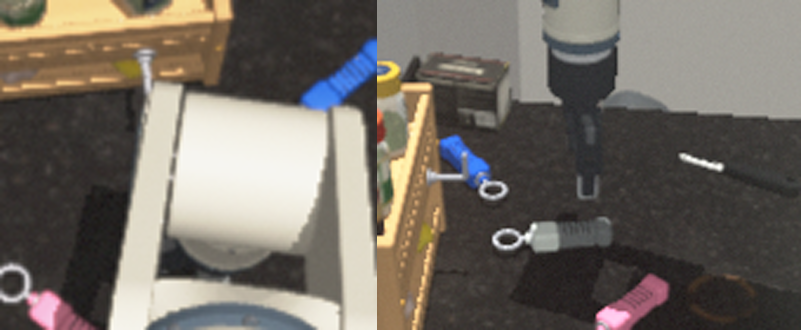

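The top view is blocked by the arm. The side view shows the open fingers above the gauge handle (side crop tip at (588,195), handle at (585,235)). Next I go down.

```bash
python3 -m handwheel '{"segments": [[0, 0, 0, 0, 0, 35, 1], [0, 0, 0, 0, 0, 25, 1], [0, 0, 0, 0, 0, 0, 1], [0, 0, 0, 0, 0, 0, 1], [0, 0, 0, 0, 0, 0, 1]]}'
```

```text
clock: 2.28
eef_pos: [494.3, -59.4, 56.9]
tcp_rot: [3.14, -0.003, 0.251]
contact_force: [-0.4, 0.2, 0.3]
opening: 0.996
grasp_force: 0.0
```

```bash
python3 -m handwheel '{"segments": [[0, 0, 0, 1, -3, 20, 1], [0, 0, 0, 0, 0, 12, 1], [0, 0, 0, 0, 0, 0, 0.6], [0, 0, 0, 0, 0, 0, 0.4], [0, 0, 0, 0, 0, 0, 0.4]]}'; python3 -m handwheel '{"segments": [[0, 0, 0, 0, 0, 0, 0.4], [0, 0, 0, 0, 0, 0, 0.1], [0, 0, 0, 0, 0, 0, 0], [0, 0, 0, 0, 0, 0, 0], [0, 0, 0, 0, 0, 0, 0]]}' 100
```

```text
clock: 2.7
eef_pos: [494.0, -56.0, 24.1]
tcp_rot: [3.141, -0.002, 0.252]
contact_force: [-1.4, -1.1, 0.3]
opening: 0.604
grasp_force: 0.0
clock: 3.12
eef_pos: [493.5, -55.9, 23.7]
tcp_rot: [3.141, -0.001, 0.252]
contact_force: [-1.9, 1.3, 14.7]
opening: 0.257
grasp_force: 98.7
```

```bash
python3 -m handwheel '{"segments": [[0, 0, 0, 0, 0, -20, 0], [0, 0, 0, 0, 0, -38, 0], [0, 0, 0, 0, 0, -38, 0], [0, 0, 0, 0, 0, -38, 0], [0, 0, 0, 0, 0, -38, 0]]}'; python3 -m handwheel '{"segments": [[0, 0, 0.082, 0, 0, 0, 0], [0, 0, 0.082, 0, 0, 0, 0], [0, 0, 0, 0, 0, 0, 0], [0, 0, 0, 0, 0, 0, 0], [0, 0, 0, 0, 0, 0, 0]]}'
python3 - <<'E'
from rig import r,cams
import cv2,numpy as np
a=cams.grab_frame("top")
b=cams.grab_frame("side"); cv2.imwrite("pics/s2full.png",b[:,:,::-1]);cv2.imwrite("pics/t2full.png",a[:,:,::-1])
a=a[130:230,265:385];b=b[140:260,240:360]
f=lambda i,h:cv2.resize(i,(int(i.shape[1]*h/i.shape[0]),h),interpolation=cv2.INTER_CUBIC)
cv2.imwrite("pics/g2.png",np.hstack([f(a,300),f(b,420)[:300]])[:,:,::-1])
E
```

```text
clock: 3.53
eef_pos: [492.1, -55.8, 196.4]
tcp_rot: [-3.141, 0.0, 0.252]
contact_force: [1.0, 0.4, -2.5]
opening: 0.262
grasp_force: 98.4
clock: 3.95
eef_pos: [492.3, -55.8, 194.0]
tcp_rot: [-3.141, 0.001, 0.09]
contact_force: [-0.3, 0.6, -1.6]
opening: 0.26
grasp_force: 98.5
```

View pics/g2.png

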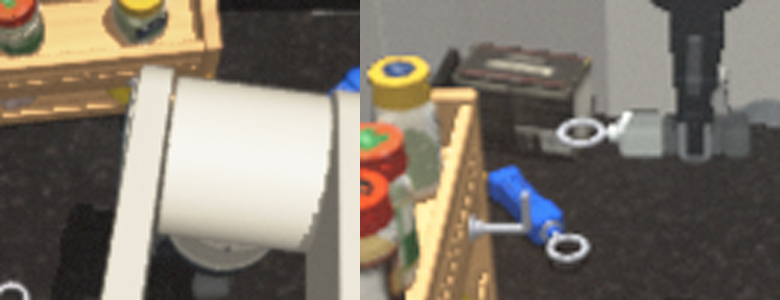

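The side crop shows the gauge level in the grip, with the eye at side px (303.7,177.7). The prong tip is at about (287,195), and the top view is still blocked.

Run:
```python
from h import *
e=np.array([492.3+83.5*np.cos(.09),-55.8+83.5*np.sin(.09),183.3])
print("eye",e,proj("side",e),"tip",proj("side",[611.6,-1.4,156.2]))
J=[proj("side",e+d)[0]-proj("side",e)[0] for d in 10*np.eye(3)];print(J)
print(atz("side",(303.7,177.7),183.3))
```

```text
eye [575.46205321 -48.29514114 183.3       ] [[303.99659092 176.24676378]] tip [[287.23273296 194.04354599]]
[array([-3.77927454, -0.25368394]), array([-0.69787583,  2.06607681]), array([-0.15560451, -3.27114992])]
[574.96259506 -41.30773339 183.3       ]
```

```bash
python3 -m handwheel '{"segments": [[0, 0, 0, 15, -20, 0, 0], [0, 0, 0, 15, -14, 0, 0], [0, 0, 0, 10, -9.5, 0, 0], [0, 0, 0, 0, 0, 0, 0], [0, 0, 0, 0, 0, 0, 0]]}'
python3 - <<'E'
from rig import r,cams
import cv2,numpy as np
a=cams.grab_frame("top")
b=cams.grab_frame("side")
a=a[130:230,245:345];b=b[150:230,240:340]
f=lambda i,h:cv2.resize(i,(int(i.shape[1]*h/i.shape[0]),h),interpolation=cv2.INTER_CUBIC)
cv2.imwrite("pics/g3.png",np.hstack([f(a,300),f(b,400)[:300]])[:,:,::-1])
E
```

```text
clock: 4.47
eef_pos: [528.7, -8.7, 193.8]
tcp_rot: [3.141, 0.001, 0.09]
contact_force: [0.2, -0.6, -2.1]
opening: 0.259
grasp_force: 98.6
```

View pics/g3.png

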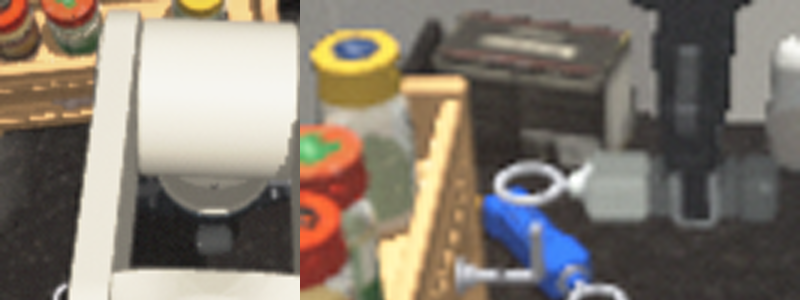

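The side crop shows the eye at side px (286,186.6) directly above the prong tip (287.4,195). It is about 2 mm too far in, so I'll back it off while lowering.

```bash
python3 -m handwheel '{"segments": [[0, 0, 0, -2, 0, 6, 0], [0, 0, 0, 0, 0, 8, 0], [0, 0, 0, 0, 0, 8, 0], [0, 0, 0, 0, 0, 4, 0], [0, 0, 0, 0, 0, 0, 0]]}'; python3 -m handwheel '{"segments": [[0, 0, 0, 0, 0, 7, 0], [0, 0, 0, 0, 0, 7, 0], [0, 0, 0, 0, 0, 0, 0], [0, 0, 0, 0, 0, 0, 0], [0, 0, 0, 0, 0, 0, 0]]}'
python3 - <<'E'
from rig import r,cams
import cv2,numpy as np
b=cams.grab_frame("side")[170:230,250:350]
cv2.imwrite("pics/g4.png",cv2.resize(b,None,fx=7,fy=7,interpolation=cv2.INTER_CUBIC)[:,:,::-1])
E
```

```text
clock: 4.98
eef_pos: [525.8, -9.4, 166.9]
tcp_rot: [-3.141, 0.002, 0.088]
contact_force: [-0.2, -0.2, -2.4]
opening: 0.259
grasp_force: 98.6
clock: 5.4
eef_pos: [526.9, -9.1, 154.4]
tcp_rot: [-3.142, 0.0, 0.088]
contact_force: [-0.4, -0.2, -1.7]
opening: 0.259
grasp_force: 98.6
```

View pics/g4.png

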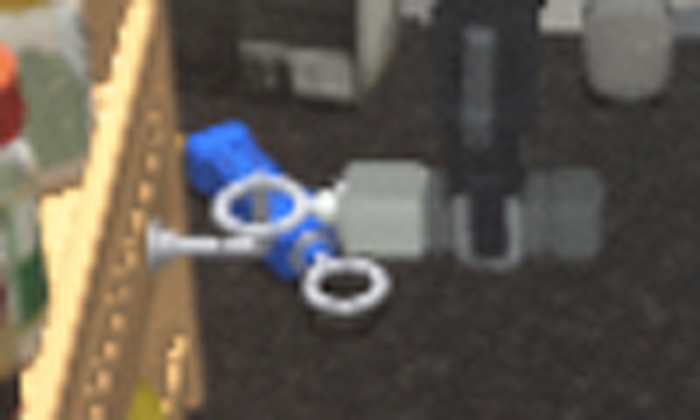

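The ring surrounds the prong: eye centre at crop (258,207), with the prong visible inside at (262,203) and no contact force. I'll lower slightly more, then pull, watching the force.

```bash
python3 -m handwheel '{"segments": [[0, 0, 0, 0, 0, 3, 0], [0, 0, 0, 0, 0, 0, 0], [0, 0, 0, 0, 0, 0, 0], [0, 0, 0, 0, 0, 0, 0], [0, 0, 0, 0, 0, 0, 0]]}'; python3 -m handwheel '{"segments": [[0, 0, 0, -6, 0, 0, 0], [0, 0, 0, -6, 0, 0, 0], [0, 0, 0, -4, 0, 0, 0], [0, 0, 0, 0, 0, 0, 0], [0, 0, 0, 0, 0, 0, 0]]}'; python3 -m handwheel '{"segments": [[0, 0, 0, -4, 0, 0, 0], [0, 0, 0, -4, 0, 0, 0], [0, 0, 0, 0, 0, 0, 0], [0, 0, 0, 0, 0, 0, 0], [0, 0, 0, 0, 0, 0, 0]]}'
```

```text
clock: 5.87
eef_pos: [526.9, -9.2, 151.4]
tcp_rot: [3.142, -0.0, 0.088]
contact_force: [0.4, 0.4, -1.0]
opening: 0.254
grasp_force: 98.6
clock: 6.28
eef_pos: [511.0, -10.6, 151.6]
tcp_rot: [3.142, -0.001, 0.088]
contact_force: [2.7, 0.5, -2.7]
opening: 0.257
grasp_force: 98.6
clock: 6.7
eef_pos: [503.4, -11.3, 151.6]
tcp_rot: [3.142, -0.001, 0.088]
contact_force: [4.3, 0.1, -1.6]
opening: 0.261
grasp_force: 98.5
```

```bash
python3 -m handwheel '{"segments": [[0, 0, 0, -5, 0, 0, 0], [0, 0, 0, -5, 0, 0, 0], [0, 0, 0, -5, 0, 0, 0], [0, 0, 0, 0, 0, 0, 0], [0, 0, 0, 0, 0, 0, 0]]}'; python3 -m handwheel '{"segments": [[0, 0, 0, 0, 0, 0, 0], [0, 0, 0, 0, 0, 0, 0], [0, 0, 0, 0, 0, 0, 0]]}'
python3 - <<'E'
from rig import r,cams
import cv2,numpy as np
b=cams.grab_frame("side")[175:225,260:350]
cv2.imwrite("pics/g5.png",cv2.resize(b,None,fx=8,fy=8,interpolation=cv2.INTER_CUBIC)[:,:,::-1])
E
```

```text
clock: 7.12
eef_pos: [489.6, -12.6, 151.9]
tcp_rot: [3.141, -0.004, 0.088]
contact_force: [9.4, 0.7, -3.1]
opening: 0.263
grasp_force: 98.3
clock: 7.37
eef_pos: [489.7, -12.5, 151.8]
tcp_rot: [3.141, -0.003, 0.088]
contact_force: [9.6, 0.8, -3.2]
opening: 0.261
grasp_force: 98.3
```

View pics/g5.png

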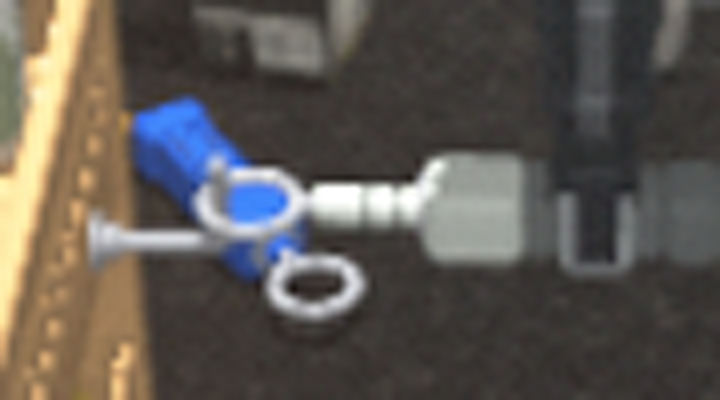

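In the side crop, the thin bands stand at about x 365 and 395, and the mouth is at about x 420. The eye-to-mouth distance is about 58 mm, so the rod is drawn about 29–30 mm, which agrees with 9.6 N. One small trim, then hold.

```bash
python3 -m handwheel '{"segments": [[0, 0, 0, -0.7, 0, 0, 0], [0, 0, 0, 0, 0, 0, 0], [0, 0, 0, 0, 0, 0, 0], [0, 0, 0, 0, 0, 0, 0], [0, 0, 0, 0, 0, 0, 0]]}'; for i in 1 2 3 4 5 6 7 8; do python3 -m handwheel '{"segments": [[0, 0, 0, 0, 0, 0, 0], [0, 0, 0, 0, 0, 0, 0], [0, 0, 0, 0, 0, 0, 0], [0, 0, 0, 0, 0, 0, 0], [0, 0, 0, 0, 0, 0, 0]]}' | grep -E "clock|eef|contact"; done
```

```text
clock: 7.83
eef_pos: [489.2, -12.6, 151.9]
tcp_rot: [3.141, -0.004, 0.088]
contact_force: [9.2, 0.4, -3.2]
opening: 0.257
grasp_force: 98.3
clock: 8.25
eef_pos: [489.1, -12.6, 151.9]
contact_force: [9.8, 0.6, -3.6]
clock: 8.67
eef_pos: [489.1, -12.6, 151.9]
contact_force: [9.0, 0.4, -3.0]
clock: 9.08
eef_pos: [489.2, -12.6, 151.9]
contact_force: [9.2, 1.0, -2.9]
clock: 9.5
eef_pos: [489.2, -12.6, 151.9]
contact_force: [9.0, 0.8, -3.3]
clock: 9.92
eef_pos: [489.1, -12.6, 151.9]
contact_force: [8.4, 0.7, -3.1]
clock: 10.33
eef_pos: [489.2, -12.6, 151.9]
contact_force: [9.5, 0.8, -2.7]
clock: 10.75
eef_pos: [489.2, -12.6, 151.9]
contact_force: [9.0, 0.2, -3.5]
clock: 11.17
eef_pos: [489.1, -12.6, 151.9]
contact_force: [9.7, -0.0, -3.5]
```

Mean force is about 9.25 N (28 mm). I'll trim 1.2 mm toward the centre of the band, hold three seconds again and hand in.

```bash
python3 -m handwheel '{"segments": [[0, 0, 0, -1.2, 0, 0, 0], [0, 0, 0, 0, 0, 0, 0], [0, 0, 0, 0, 0, 0, 0], [0, 0, 0, 0, 0, 0, 0], [0, 0, 0, 0, 0, 0, 0]]}'; for i in 1 2 3 4 5 6 7 8; do python3 -m handwheel '{"segments": [[0, 0, 0, 0, 0, 0, 0], [0, 0, 0, 0, 0, 0, 0], [0, 0, 0, 0, 0, 0, 0], [0, 0, 0, 0, 0, 0, 0], [0, 0, 0, 0, 0, 0, 0]]}' | grep -E "eef|contact"; done; python3 -c "
from rig import r
print(r.sign_off())"
```

```text
clock: 11.58
eef_pos: [488.1, -12.7, 151.9]
tcp_rot: [3.141, -0.004, 0.088]
contact_force: [9.2, 0.1, -4.0]
opening: 0.261
grasp_force: 98.3
eef_pos: [488.0, -12.7, 151.9]
contact_force: [10.0, 1.2, -3.5]
eef_pos: [488.1, -12.7, 151.9]
contact_force: [9.2, -0.5, -4.0]
eef_pos: [488.1, -12.7, 151.9]
contact_force: [8.4, 0.3, -3.7]
eef_pos: [488.1, -12.7, 151.9]
contact_force: [9.5, 1.3, -3.4]
eef_pos: [488.0, -12.7, 151.9]
contact_force: [9.6, 0.3, -3.7]
eef_pos: [488.1, -12.7, 151.9]
contact_force: [9.0, 0.7, -2.7]
eef_pos: [488.1, -12.7, 151.9]
contact_force: [9.8, 1.6, -3.5]
eef_pos: [488.0, -12.7, 151.9]
contact_force: [9.5, 1.8, -4.5]
the job is handed in; nothing more can be done
None
```

The gauge's eye is over the hook's prong and the gauge is held straight and level at about 9.4 N, an estimated 28–31 mm draw at the wide band, after more than 3 s of holding; the job is handed in still gripping and pulling, and no verdict was returned.

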